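# Dock the proofer loggers battery end down

### The arm

A 6-joint arm with a two-finger parallel gripper is mounted at the origin on the work surface. World frame = base frame: x ahead of the robot, y to its left, z up, the work surface at z = 0. Lengths are in mm, angles in degrees, forces in N, time in s.
With the tool pointing down it reaches from about 350 to 850 mm from the base axis. Payload 8.1 kg.
Tool frame: the origin (TCP) lies midway between the tips of the shut fingers; the grasp point (between the pads) lies 19 mm behind it; z points along the fingers, y is the line along which they close (so a half turn about z gives the same grasp; the last joint's range is limited). The gripper opens to 85 mm and grips with 20 to 120 N. Pads are 22 mm wide; open, the fingers measure 114 mm over their backs; the gripper's body (76 mm by 85 mm) begins 54 mm behind the grasp point. The pads swing forward as they close: fully open they stand 13 mm farther back than shut.
Start: joints at [-72.617, 7.471, 85.268, -0, 87.261, -4.893], TCP at [227.467, -555.215, 231.292] pointing down, gripper open.
Joint ranges: [-169.43, 169.43], [-51.17, 129.36], [1.28, 143.12], [-76.62, 256.62], [0, 156.53], [-152.29, 152.29]. Speed limits (degrees/s): [136.94, 136.94, 159.86, 180, 180, 180].

### API

Orientations are given as [roll, pitch, yaw] about the fixed x, y, z axes, in that order (R = Rz(yaw) Ry(pitch) Rx(roll)).
In Python, from bench import r gives the robot as it stands.
- The arm moves only by the tool step_arm, never from a script. Its arguments are lists of equal length, an entry for each row: "delta_pos": the shift along the world's x, y, z in units of 200 mm (1.0 is 200 mm), a list of three; "spin": the turn about the world's z in units of 180 degrees (1.0 is 180 degrees). In form: {"delta_pos": [[dx, dy, dz], ...], "spin": [spin, ...]}. A call has 1 to 8 rows; each row shifts and turns the commanded pose from where the row before left it; what a row does not reach is not made up. A row lasts 1/8 s, in which the tool goes at most 62.5 mm and 10.7 degrees, less where a joint would pass 70% of its speed; a pose out of reach is approached as far as the arm can. A call with a number of a shift or a turn outside -1 to 1 is refused whole. A call with a gripper value outside its range is refused whole. "gripper" is the opening, from -1 (shut) to 1 (fully open), set as the call begins (left out, the last holds). The fingers move at their own pace and stop on an object; "squeeze" is the grip in N (left out, the last holds). Time passes only in rows, so rows that do not move let the fingers close. It gives the time, the measured TCP pose, the force, the opening and the grip force at its end, in the units of the state.
- r.sense(): the state, without advancing time (a new reading comes with each control period).
- r.snapshot(name): name is "scene" or "top" or "wrist"; returns a dict with "pixels" (480x640x3 uint8, blue, green, red), "fx", "fy", "cx", "cy" (pixels), "dist_coeffs" ([k1, k2, p1, p2, k3] as OpenCV has them; the pictures are not rectified), "camera_from_world" (4x4, takes a point from world to camera coordinates). Camera axes: x right, y up, looking along -z (the intrinsics and any distortion apply to the point x, -y, -z); pixel columns grow to the right and rows downward; lengths in mm; the calibration is good to about 2 mm. A picture is of the moment at which its call begins. There is no depth.
- r.hand_in(): hands the job in; it is judged then, once.
The state is a dict: "time": time; "joint_pos": joint angles; "qd": joint speeds; "joint_efforts": joint torques, N m; "tool_pos": TCP position; "tcp_rot": TCP orientation; "ft_force": force on the tool from outside, world axes, zero at the start; "wrist_torque": the same for the moment, N m; "finger_gap": finger opening in mm; "grip_force": force on a finger pad.
Only numpy, scipy, OpenCV 4.12 (cv2) and the standard library are available. Lean on these libraries where they do the work, as an engineer would, in place of code of your own. Each camera call takes 0.05 s, during which the arm holds its last target. There are 200 camera calls.

### The job

Slide the charging station's window fully open and stand every steel logger upright on the charging plate, well inside it, heavy battery end down; the two ends look alike, so feel which end is heavy by balancing the logger in the grip. Then slide the window fully shut, and after that turn the dial to the second click after its off mark. Do not disturb the other kitchen things.

Things in the scene. Friction and masses are not known exactly. Their poses are not given: they have to be found in the camera images.
- logger_a: Steel baton, 120 mm long, 36 x 36 mm across, a black 20 mm round cap with slightly domed face at each end; ends look alike. 0.3 to 0.5 kg; balances about 35 mm from its middle towards the battery end: +x on some, -x on others. Stands only battery end down, else topples. Origin at its middle, x along it; starts lying on the counter (origin 18 mm up). Two or three present; absent ones read None.
- logger_b: Another logger, like logger_a in all but which end is heavy.
- logger_c: Another logger, like logger_a in all but which end is heavy.
- logger_d: Another logger, like logger_a in all but which end is heavy.
- plate (a point): Centre of the black charging plate's upper surface, 12 mm above the counter, in the fixed station. Axes: x to the back of the station (away from the robot), y left along the window track, z up. Plate 150 mm in x, 250 mm in y. The deck's front edge with the window track is at x = -105 mm. Open above.
- station: The fixed charging station, axes as the plate's; origin on the counter, 145 mm left (+y) of the plate's centre. Low clear screens, 40 mm tall on the 12 mm deck, stand at the back (inner face 89 mm behind the plate's centre) and the right (inner face 129 mm right of it); no screen on the left, where the grey control box (60 mm above the counter) begins 185 mm left of it.
- window (a joint): Clear window across the station's front, 96 mm in front of the plate's centre: 0 = fully shut, grows to 0.24 m as it slides left (+y of the station) in front of the control box; starts shut or up to 50 mm ajar. Panel 8 mm thick, 275 mm wide, top edge 99 mm above the counter; stays where left; friction about 1.5 N.
- window_tab (a point): Top centre of the black grip tab on the middle of the window's top edge, 135 mm above the counter; the tab is 12 mm thick (station x), 40 mm wide (station y) and stands 36 mm above the panel. Axes as the plate's; moves with the window.
- dial (a joint): Detented dial on top of the control box, rad: off = 0 (pointer to the long mark, on the robot's side), grows clockwise seen from above; clicks into rest at 0 (off), 0.5 (first click), 1.0 (second), 1.5 (third). Starts at off or first click. Takes about 0.1 N m over a click; snaps to the nearest rest when let go.
- dial_top (a point): Top centre of the dial's grip bar, on its vertical axis, about 105 mm above the counter. The bar is 50 mm long, 14 mm wide and 32 mm tall; its length runs along this point's x axis, the white pointer at -x.
- container: Bystander: white plastic jar with twist cap, 80 mm across, 120 mm tall; origin under its centre.
- basket: Bystander: rattan proofing basket, 210 mm across, 75 mm tall; origin under its centre.
- whisk: Bystander: beechwood dough whisk lying flat, 255 mm long, 25 mm tall; origin under its middle, x along it.
- cutter: Bystander: steel ring cutter, 70 mm across, 30 mm tall; origin under its centre.
- scraper: Bystander: bench scraper lying flat, 110 x 130 mm, 18 mm tall.
There are look-alikes about, which are no part of the job. What is shaped like the logger_c but blue or red is not meant.

How it is judged (in metres and radians):
On the way, in this order (a step that is already met when the one before it is completed fails the run):
1. the window is slid open by at least 180 mm (value of joint window above 0.18 m), for 0.2 s.
2. every logger stands upright (it can only on its heavy end) on the charging plate, let go ((angle between logger_a's own x axis and vertical below 0.12 rad or angle between logger_a's own x axis and vertical above 3.02 rad) and z of logger_a in the frame of plate between 0.054 and 0.066 m and x of logger_a in the frame of plate between -0.075 and 0.075 m and y of logger_a in the frame of plate between -0.125 and 0.125 m and linear speed of each of logger_a, logger_b, logger_c, logger_d below 0.03 m/s and contact force between each of logger_a, logger_b, logger_c, logger_d and the fingers below 0.1 N and (angle between logger_b's own x axis and vertical below 0.12 rad or angle between logger_b's own x axis and vertical above 3.02 rad) and z of logger_b in the frame of plate between 0.054 and 0.066 m and x of logger_b in the frame of plate between -0.075 and 0.075 m and y of logger_b in the frame of plate between -0.125 and 0.125 m and (angle between logger_c's own x axis and vertical below 0.12 rad or angle between logger_c's own x axis and vertical above 3.02 rad) and z of logger_c in the frame of plate between 0.054 and 0.066 m and x of logger_c in the frame of plate between -0.075 and 0.075 m and y of logger_c in the frame of plate between -0.125 and 0.125 m and (angle between logger_d's own x axis and vertical below 0.12 rad or angle between logger_d's own x axis and vertical above 3.02 rad) and z of logger_d in the frame of plate between 0.054 and 0.066 m and x of logger_d in the frame of plate between -0.075 and 0.075 m and y of logger_d in the frame of plate between -0.125 and 0.125 m), for 0.3 s.
3. the window is fully shut, loggers still standing (all of step 2 and value of joint window below 0.006 m), for 0.2 s.
4. the dial rests at the second click, window shut (value of joint dial between 0.85 and 1.15 rad and value of joint window below 0.006 m), for 0.3 s.
At the end, for the whole second after the job is handed in: Every logger present stands upright (within 0.12 rad) heavy end down on the plate, its middle inside the plate's outline, at rest and released; the window is shut to within 6 mm; the dial rests at the second click (1.0 rad, within 0.15) (all of step 2 and all of step 4); the robot touches nothing.
It fails at once if a bystander (container, basket, whisk, cutter or scraper) is shifted by more than 40 mm (distance of any of container, basket, whisk, cutter, scraper from where it was at the start of the episode above 0.04 m).
Of logger_a, logger_b, logger_c, logger_d only 2 to 3 are there at a start; the rules pass over those that are not, and their reading is None.
At some moment in a run one of logger_a, logger_b, logger_c, logger_d may be knocked a few centimetres aside while the robot is not near it.
Once in a run the grip may slacken for a moment while it holds something.
It also fails if it takes over 210 s, if anything falls off the work surface, if the arm or the gripper's body presses on something with over 40 N, if the wrist force passes 120 N, or if a joint passes its speed limit or range.

## Working session

There is one attempt and no reset: what is moved stays moved. The work goes in short steps, Python scripts to look and compute and a tool call to move; the robot and the scene stay as the last step left them, time stands still between calls to the robot, and variables do not carry over. Pictures are saved under pics/ and viewed, at most 14 in all, crops included, and the job is handed in when it is done.

Besides the shell and the picture viewer there is one more tool, called after "Call:" by a JSON object that holds its "api" and its "payload", one argument or row to a line. step_arm: Moves the arm, as the interface text tells. Shifts and turns lie within -1 to 1; 1 stands for 200 mm of shift or 180 degrees of turn. Its arguments: {"type":"object","properties":{"delta_pos":{"type":"array","items":{"type":"array","items":{"type":"number","minimum":-1,"maximum":1}}},"spin":{"type":"array","items":{"type":"number","minimum":-1,"maximum":1}},"gripper":{"type":"number"},"squeeze":{"type":"number"}},"required":["delta_pos","spin"]}

```bash
mkdir -p pics; ls; cat > h.py <<'E'
from bench import r
import cv2, numpy as np
def snap(n,f=None):
    s=r.snapshot(n)
    if f: cv2.imwrite('pics/'+f,np.asarray(s['pixels']))
    return s
def ray(s,u,v):
    K=np.array([[s['fx'],0,s['cx']],[0,s['fy'],s['cy']],[0,0,1.]])
    p=cv2.undistortPoints(np.array([[[u,v]]],float),K,np.array(s['dist_coeffs'],float))[0,0]
    T=np.array(s['camera_from_world']); R=T[:3,:3]; c=-R.T@T[:3,3]
    return c,R.T@np.array([p[0],-p[1],-1.])
def px(s,u,v,z):
    c,d=ray(s,u,v); return (c+d*(z-c[2])/d[2]).round(1)
def proj(s,P):
    K=np.array([[s['fx'],0,s['cx']],[0,s['fy'],s['cy']],[0,0,1.]])
    T=np.array(s['camera_from_world']); q=T[:3,:3]@np.array(P,float)+T[:3,3]
    return cv2.projectPoints(np.array([[q[0],-q[1],-q[2]]]),np.zeros(3),np.zeros(3),K,np.array(s['dist_coeffs'],float))[0][0,0].round(1)
E
python3 - <<'E'
from h import *
import pickle
d={n:snap(n,n+'0.png') for n in('top','scene')}
pickle.dump(d,open('s0.pkl','wb'))
print(r.sense())
for n in d: print(n,d[n]['fx'],np.array(d[n]['camera_from_world']).round(2).tolist())
E
```

```text
pics
{'time': 0.1, 'joint_pos': array([-7.26175982e+01,  7.51098862e+00,  8.53243473e+01, -1.11269855e-03,
        8.72615528e+01, -4.89352496e+00]), 'qd': array([-0.08416255, -0.06443035, -0.19079946,  0.03923933,  0.06803061,
       -0.0471187 ]), 'joint_efforts': array([ 1.77662983e-03, -5.70954180e+01, -5.01940334e+01, -4.53526923e-05,
        8.21137510e-03, -4.18307616e-05]), 'tool_pos': array([ 227.29882662, -554.73450568,  230.33463601]), 'tcp_rot': array([-1.79903370e+02, -7.15773157e-03,  2.22759748e+01]), 'ft_force': array([-0.65839853, -0.09709094, -0.57850435]), 'wrist_torque': array([-0.01732273, -0.00579296, -0.06548708]), 'grip_force': 0.0, 'finger_gap': 85.40609983048881}
top 617.6311282795313 [[0.04, -1.0, 0.0, -17.04], [0.98, 0.04, 0.2, -467.06], [-0.2, -0.0, 0.98, -1613.81], [0.0, 0.0, 0.0, 1.0]]
scene 466.83335106981485 [[0.69, 0.72, 0.01, -321.87], [-0.61, 0.57, 0.55, 222.55], [0.39, -0.38, 0.84, -1329.99], [0.0, 0.0, 0.0, 1.0]]
```

View pics/top0.png

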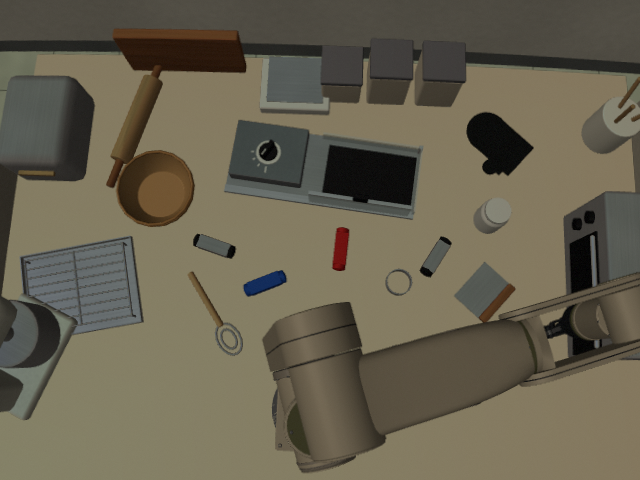

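View pics/scene0.png

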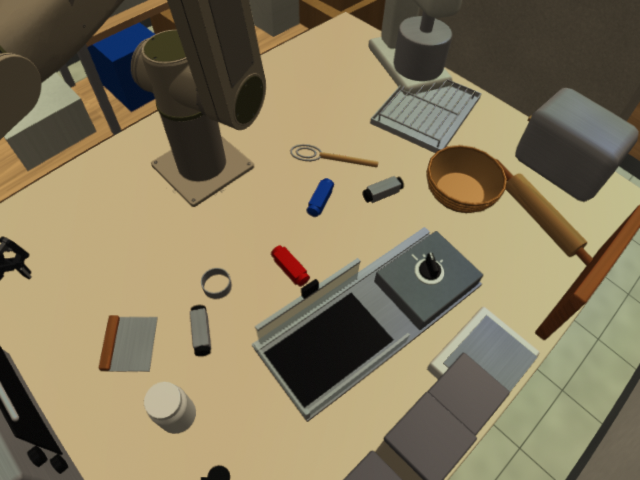

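Top view: two grey steel batons with black caps lie at (214,246) and (436,257). The blue one (265,283) and the red one (341,249) are look-alikes. The station plate is at about (370,177), the tab at (360,199) and the dial at (268,151). An enlarged montage comes next.

```bash
python3 - <<'E'
import pickle,cv2,numpy as np
d=pickle.load(open('s0.pkl','rb')); t=np.array(d['top']['pixels']); s=np.array(d['scene']['pixels'])
c=lambda im,x,y,w,h,k:cv2.resize(im[y:y+h,x:x+w],None,fx=k,fy=k,interpolation=cv2.INTER_CUBIC)
A=c(t,220,110,200,110,4)                     # 800x440 
B=np.hstack([c(t,185,225,50,40,4),c(t,415,230,50,40,4),c(s,355,170,50,40,4),c(s,180,300,50,40,4)])
im=np.vstack([A,B]); im=np.clip(im*1.6,0,255).astype(np.uint8)
cv2.imwrite('pics/m1.png',im)
A=c(s,250,225,240,195,3.2);cv2.imwrite('pics/m2.png',np.clip(A[:600]*1.4,0,255).astype(np.uint8))
E
```

```text
(no output)
```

View pics/m1.png

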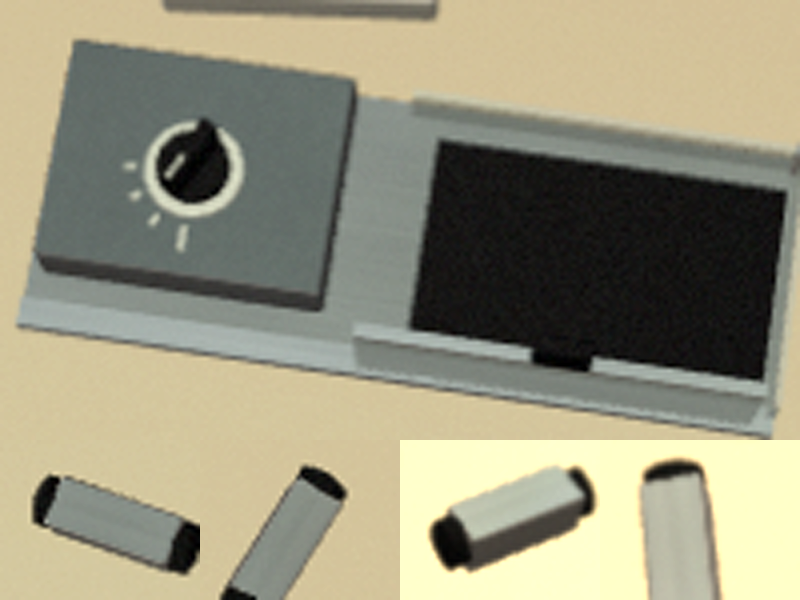

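View pics/m2.png

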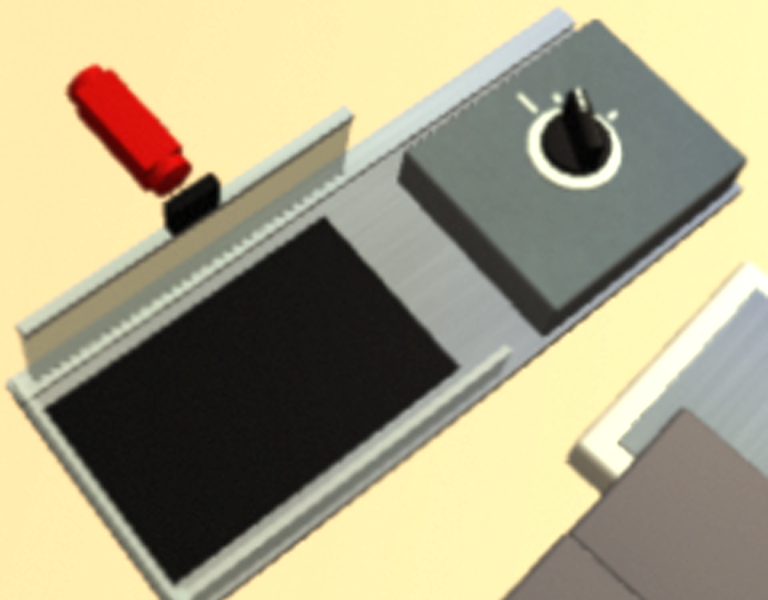

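Zoomed: both grey batons have black caps at each end, so they are the loggers. The pointer is on the first dot, meaning the dial is at the first click. The window is slightly ajar. Now I'll measure.

```bash
python3 - <<'E'
from h import *
import pickle
d=pickle.load(open('s0.pkl','rb')); t=d['top'];s=d['scene']
f=lambda x,y:((x+.5)/4-.5+220,(y+.5)/4-.5+110)
g=lambda x,y:((x+.5)/3.2-.5+250,(y+.5)/3.2-.5+225)
C=[px(t,*f(*p),12) for p in[(440,141),(787,190),(764,380),(410,327)]]
C2=[px(s,*g(*p),12) for p in[(457,367),(176,583),(46,408),(324,218)]]
print(C,C2)
for c in(C,C2):
  c=np.array(c);m=c.mean(0);e=c[0]-c[1]+c[3]-c[2];print(m,np.degrees(np.arctan2(e[1],e[0]))-90,np.linalg.norm(c[0]-c[1]),np.linalg.norm(c[1]-c[2]))
def tri(a,b):
  c1,d1=ray(t,*a);c2,d2=ray(s,*b)
  x=np.linalg.lstsq(np.stack([d1,-d2],1),c2-c1,rcond=None)[0];return ((c1+d1*x[0]+c2+d2*x[1])/2).round(1)
print('tab',px(t,*f(562,350),135),px(s,*g(192,192),135))
print('dial centre ring',px(t,*f(193,168),60))
for n,(x0,y0),P in(('L1',(185,225),[(46,60),(183,107)]),('L2',(415,230),[(123,43)])):
  for x,y in P: print(n,px(t,x/4+x0,y/4+y0,18))
print('L2b',px(t,427,272,18))
print('scene caps',[px(s,*p,18) for p in[(367,194.5),(400,183),(198,307),(203,351)]])
# red/blue for obstacles
print('red',px(t,343,232,18),px(t,339,266,18),'blue',px(t,250,289,18),px(t,280,277,18))
E
```

```text
[array([728.6,  -3.8,  12. ]), array([ 702. , -250.6,   12. ]), array([ 562.6, -235.1,   12. ]), array([591.2,  12.3,  12. ])] [array([725.4,  -3.6,  12. ]), array([ 699.1, -246.9,   12. ]), array([ 551.3, -230.6,   12. ]), array([580.2,  12.9,  12. ])]
[ 646.1 -119.3   12. ] -6.373273915614433 248.22932945161818 140.25908170239813
[ 639.   -117.05   12.  ] -6.46934079125252 244.7173471578997 148.69609947809667
tab [545.9 -87.4 135. ] [545.9 -88.3 135. ]
dial centre ring [685.7 165.1  60. ]
L1 [439.3 351.5  18. ]
L1 [410.3 254.9  18. ]
L2 [ 462.7 -332.    18. ]
L2b [ 374.4 -280.6   18. ]
scene caps [array([406.3, 255.5,  18. ]), array([440.8, 352.4,  18. ]), array([ 366.6, -272.8,   18. ]), array([ 460.3, -328. ,   18. ])]
red [476.7 -49.2  18. ] [382.3 -41.2  18. ] blue [310.7 196.3  18. ] [346.3 117.   18. ]
```

Top and scene views agree on the tab at (546,-88). The plate centre is about (639,-117) with the station yawed -6.4°. I'll approach the window tab now.

Call:
{"api": "step_arm", "payload": {
  "delta_pos": [
    [0.16, 0.24, 0],
    [0.17, 0.25, 0],
    [0.17, 0.25, 0],
    [0.17, 0.25, 0],
    [0.17, 0.25, 0],
    [0.17, 0.25, 0],
    [0.17, 0.25, 0],
    [0.17, 0.25, 0]
  ],
  "spin": [0.043, 0.043, 0.043, 0.043, 0.043, 0.043, 0.043, 0.043],
  "gripper": 1
}}

```text
time: 1.1
tool_pos: [498.1, -155.3, 231.1]
tcp_rot: [-180.0, 0.0, 84.4]
ft_force: [0.2, -1.1, -0.2]
finger_gap: 85.6
grip_force: 0.0
```

Call:
{"api": "step_arm", "payload": {
  "delta_pos": [
    [0.12, 0.17, 0],
    [0.12, 0.165, 0],
    [0, 0, -0.2],
    [0, 0, -0.2],
    [0, 0, -0.2],
    [0, 0, 0],
    [0, 0, 0]
  ],
  "spin": [0, -0.004, 0, 0, 0, 0, 0]
}}

```text
time: 1.98
tool_pos: [546.1, -90.4, 112.7]
tcp_rot: [179.9, 0.0, 83.5]
ft_force: [0.9, -0.3, 0.1]
finger_gap: 85.6
grip_force: 0.0
```

```bash
python3 - <<'E'
from h import *
snap('wrist','w1.png'); print(r.sense()['tool_pos'])
E
```

```text
[546.81331381 -90.5937379  113.56072277]
```

View pics/w1.png

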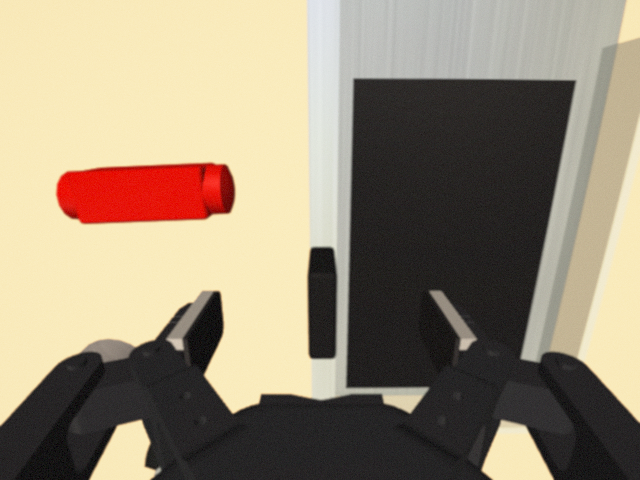

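The tab at (322,300) sits centred between the pads, so I'll grip it.

Call:
{"api": "step_arm", "payload": {
  "delta_pos": [
    [0, 0, -0.02],
    [0, 0, 0],
    [0, 0, 0],
    [0, 0, 0],
    [0, 0, 0],
    [0, 0, 0]
  ],
  "spin": [0, 0, 0, 0, 0, 0],
  "gripper": -1,
  "squeeze": 30
}}

```text
time: 2.78
tool_pos: [546.2, -90.3, 107.6]
tcp_rot: [179.9, 0.0, 83.5]
ft_force: [6.1, -0.9, -0.4]
finger_gap: 11.6
grip_force: 34.7
```

Call:
{"api": "step_arm", "payload": {
  "delta_pos": [
    [0.019, 0.169, 0],
    [0.019, 0.169, 0],
    [0.019, 0.169, 0],
    [0.019, 0.169, 0],
    [0.019, 0.169, 0],
    [0.019, 0.169, 0],
    [0, 0, 0]
  ],
  "spin": [0, 0, 0, 0, 0, 0, 0]
}}

```text
time: 3.65
tool_pos: [569.3, 114.8, 107.7]
tcp_rot: [179.9, -0.1, 83.6]
ft_force: [7.3, 0.1, -0.5]
finger_gap: 11.3
grip_force: 34.8
```

Call:
{"api": "step_arm", "payload": {
  "delta_pos": [
    [0.004, 0.035, 0],
    [0.004, 0.035, 0],
    [0.002, 0.02, 0],
    [0, 0, 0]
  ],
  "spin": [0, 0, 0, 0]
}}

```text
time: 4.15
tool_pos: [571.1, 130.7, 107.7]
tcp_rot: [179.9, -0.0, 83.5]
ft_force: [6.1, 0.5, -0.7]
finger_gap: 11.5
grip_force: 34.8
```

Call:
{"api": "step_arm", "payload": {
  "delta_pos": [
    [0.003, 0.025, 0],
    [0.003, 0.025, 0],
    [0, 0, 0]
  ],
  "spin": [0, 0, 0]
}}

```text
time: 4.53
tool_pos: [571.8, 137.0, 107.6]
tcp_rot: [180.0, 0.3, 83.4]
ft_force: [1.1, -16.3, 4.6]
finger_gap: 11.3
grip_force: 35.5
```

Call:
{"api": "step_arm", "payload": {
  "delta_pos": [
    [-0.002, -0.018, 0],
    [0, 0, 0],
    [0, 0, 0],
    [0, 0, 0],
    [0, 0, 0.3],
    [0, 0, 0.3],
    [-0.185, 0.21, 0],
    [-0.185, 0.21, 0]
  ],
  "spin": [0, 0, 0, 0, 0, 0, -0.032, -0.032],
  "gripper": 1
}}

```text
time: 5.52
tool_pos: [497.0, 221.9, 228.7]
tcp_rot: [179.9, -0.1, 71.7]
ft_force: [1.2, 0.7, 0.8]
finger_gap: 85.3
grip_force: 0.0
```

Call:
{"api": "step_arm", "payload": {
  "delta_pos": [
    [-0.185, 0.21, 0],
    [-0.185, 0.21, 0],
    [0, 0, 0],
    [0, 0, 0]
  ],
  "spin": [0, 0, 0, 0]
}}

```text
time: 6.02
tool_pos: [423.2, 305.0, 227.4]
tcp_rot: [180.0, 0.0, 72.0]
ft_force: [-0.4, -0.3, -0.3]
finger_gap: 85.1
grip_force: 0.0
```

```bash
python3 - <<'E'
from h import *
import pickle
w=snap('wrist');t=snap('top');pickle.dump((w,t),open('s1.pkl','wb'))
cv2.imwrite('pics/w2.png',np.hstack([cv2.resize(np.array(w['pixels']),(400,300)),cv2.resize(np.array(t['pixels'])[100:340,160:480],(400,300))]))
s=r.sense();print(s['tool_pos'],s['tcp_rot'],s['joint_pos'],s['wrist_torque'],s['ft_force'])
E
```

```text
[423.8468334  304.16508921 227.2577358 ] [1.79983101e+02 1.67589274e-02 7.18898172e+01] [ 3.00488472e+01 -4.60577742e+00  9.79680544e+01 -2.38096982e-02
  8.66389362e+01  4.81604237e+01] [0.01722371 0.07979524 0.02911151] [-0.33961994  0.03857331 -0.28075196]
```

View pics/w2.png

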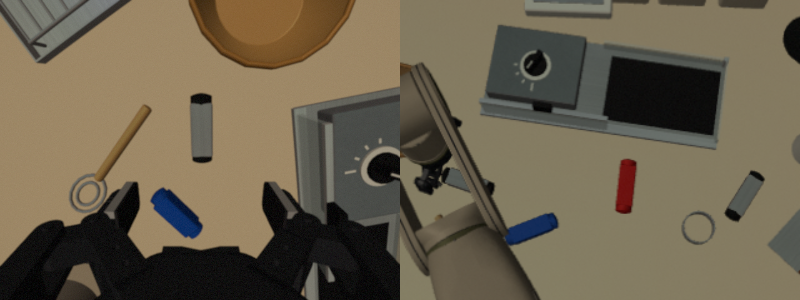

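Wrist view: logger 1 at (202,128) is well ahead of the gripper, either from the camera tilt or because it was knocked. The window is fully open. I'll compute its world position.

```bash
python3 - <<'E'
from h import *
import pickle
w,t=pickle.load(open('s1.pkl','rb'))
im=np.array(w['pixels']).astype(int)
a=px(w,320.5,157,20);b=px(w,324.5,256,20);print(a,b,(a+b)/2,np.degrees(np.arctan2(*(a-b)[1::-1])))
print(proj(w,[423.8,304,18]))
f=lambda x,y:(x*.8+160,y*.8+100)
print('L1 top',px(t,*f(487,188),18),'L2',px(t,*f(757,175),18),px(t,*f(732,216),18))
E
```

```text
[437.5 349.4  20. ] [408.6 245.9  20. ] [423.05 297.65  20.  ] 74.398828723591
[321.4 202.4]
L1 top [ 446.1 -623.5   18. ] L2 [  499.3 -1295.4    18. ] [  400.1 -1217.5    18. ]
```

Call:
{"api": "step_arm", "payload": {
  "delta_pos": [
    [-0.045, -0.17, 0],
    [0, 0, -0.28],
    [0, 0, -0.28],
    [0, 0, -0.28],
    [0, 0, -0.2],
    [0, 0, -0.08],
    [0, 0, 0],
    [0, 0, 0]
  ],
  "spin": [0.011, 0, 0, 0, 0, 0, 0, 0],
  "squeeze": 20
}}

```text
time: 7.12
tool_pos: [415.9, 271.6, 5.3]
tcp_rot: [179.9, -0.1, 73.9]
ft_force: [0.3, 0.7, 0.7]
finger_gap: 85.6
grip_force: 0.0
```

Call:
{"api": "step_arm", "payload": {
  "delta_pos": [
    [0, 0, 0],
    [0, 0, 0],
    [0, 0, 0],
    [0, 0, 0],
    [0, 0, 0],
    [0, 0, 0]
  ],
  "spin": [0, 0, 0, 0, 0, 0],
  "gripper": -1,
  "squeeze": 20
}}

```text
time: 7.88
tool_pos: [414.4, 271.3, 4.0]
tcp_rot: [180.0, -0.0, 73.9]
ft_force: [-2.1, -0.8, 6.2]
finger_gap: 36.1
grip_force: 21.3
```

```bash
python3 - <<'E'
from h import *
s=r.sense();print(s['tool_pos'],s['wrist_torque'],s['ft_force'])
E
```

```text
[414.39933335 271.31818326   4.010718  ] [-0.08082065  0.31650575 -0.03294955] [-2.10988799 -0.75101387  6.15410596]
```

Gripped at the near end with a 36 mm gap. Now I'll lift slowly.

Call:
{"api": "step_arm", "payload": {
  "delta_pos": [
    [0, 0, 0.05],
    [0, 0, 0.05],
    [0, 0, 0.05],
    [0, 0, 0.05],
    [0, 0, 0],
    [0, 0, 0]
  ],
  "spin": [0, 0, 0, 0, 0, 0]
}}

```text
time: 8.62
tool_pos: [413.9, 270.9, 43.1]
tcp_rot: [-180.0, 0.0, 73.9]
ft_force: [-0.1, -0.4, -5.5]
finger_gap: 35.8
grip_force: 21.4
```

```bash
python3 - <<'E'
from h import *
s=r.sense();print(s['tool_pos'],s['wrist_torque'],s['ft_force'])
w=snap('wrist','w3.png')
E
```

```text
[413.93975254 270.8992002   43.1445576 ] [-0.03015146 -0.03431508  0.00721971] [-0.10933564 -0.38541435 -5.53111078]
```

View pics/w3.png

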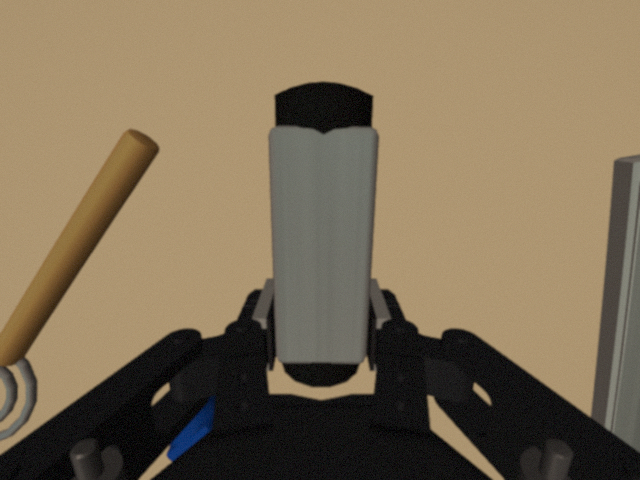

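It hangs level with torque near 0, so the balance point is at the grip and the near end is heavy. I'll set it down and regrip near the far (light) end.

Call:
{"api": "step_arm", "payload": {
  "delta_pos": [
    [0, 0, -0.1],
    [0, 0, -0.07],
    [0, 0, -0.025],
    [0, 0, 0]
  ],
  "spin": [0, 0, 0, 0]
}}

```text
time: 9.18
tool_pos: [413.8, 270.9, 4.0]
tcp_rot: [-180.0, 0.0, 73.9]
ft_force: [-0.8, 0.2, -4.9]
finger_gap: 35.9
grip_force: 21.0
```

Call:
{"api": "step_arm", "payload": {
  "delta_pos": [
    [0, 0, 0],
    [0, 0, 0],
    [0, 0, 0],
    [0.03, 0.105, 0],
    [0.03, 0.105, 0],
    [0.03, 0.105, 0],
    [0, 0, 0]
  ],
  "spin": [0, 0, 0, 0, 0, 0, 0],
  "gripper": 1
}}

```text
time: 10.05
tool_pos: [432.6, 335.1, 4.8]
tcp_rot: [180.0, -0.1, 74.0]
ft_force: [-0.6, -0.7, 0.4]
finger_gap: 85.5
grip_force: 0.0
```

Call:
{"api": "step_arm", "payload": {
  "delta_pos": [
    [0, 0, 0],
    [0, 0, 0],
    [0, 0, 0],
    [0, 0, 0],
    [0, 0, 0],
    [0, 0, 0]
  ],
  "spin": [0, 0, 0, 0, 0, 0],
  "gripper": -1
}}

```text
time: 10.8
tool_pos: [432.0, 333.5, 4.3]
tcp_rot: [-180.0, 0.1, 73.9]
ft_force: [-1.7, -5.7, 5.0]
finger_gap: 36.0
grip_force: 22.2
```

Call:
{"api": "step_arm", "payload": {
  "delta_pos": [
    [0, 0, 0.1],
    [0, 0, 0.1],
    [0, 0, 0.1],
    [0, 0, 0.1],
    [0, 0, 0.1],
    [0, 0, 0.1],
    [0, 0, 0],
    [0, 0, 0]
  ],
  "spin": [0, 0, 0, 0, 0, 0, 0, 0]
}}

```text
time: 11.8
tool_pos: [431.4, 333.7, 122.9]
tcp_rot: [-179.9, 0.1, 73.9]
ft_force: [-1.5, 0.4, -4.7]
finger_gap: 35.3
grip_force: 20.7
```

```bash
python3 - <<'E'
from h import *
s=r.sense();print(s['tool_pos'],s['wrist_torque'],s['ft_force'])
w=snap('wrist');q=snap('scene')
print(proj(q,s['tool_pos']))
u,v=map(int,proj(q,s['tool_pos']))
cv2.imwrite('pics/w4.png',np.hstack([cv2.resize(np.array(w['pixels']),(400,300)),cv2.resize(np.array(q['pixels'])[v-60:v+60,u-80:u+80],(400,300),interpolation=2)]))
E
```

```text
[431.37165653 333.72054476 122.85859137] [ 0.21928299 -0.08004518  0.02880071] [-1.49336504  0.35325194 -4.69427551]
[399.  157.9]
```

View pics/w4.png

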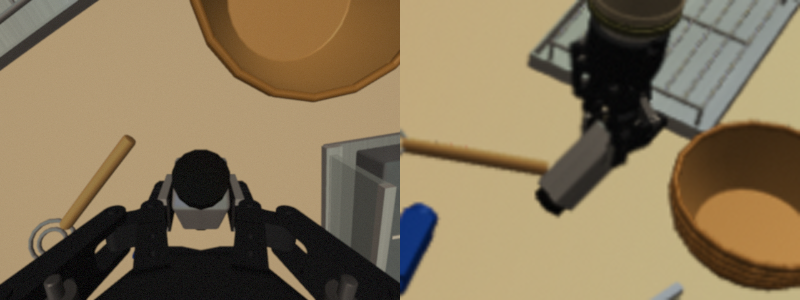

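It swung only partway, about 45° from vertical (lever ≈47 mm), and pad friction holds it there. Vertical bounces should ratchet it further down.

Call:
{"api": "step_arm", "payload": {
  "delta_pos": [
    [0, 0, 0.3],
    [0, 0, -0.3],
    [0, 0, 0.3],
    [0, 0, -0.3],
    [0, 0, 0.3],
    [0, 0, -0.3],
    [0, 0, 0.3],
    [0, 0, 0]
  ],
  "spin": [0, 0, 0, 0, 0, 0, 0, 0]
}}

```text
time: 12.9
tool_pos: [432.5, 334.2, 185.4]
tcp_rot: [179.9, -0.1, 73.9]
ft_force: [1.0, 0.7, -3.1]
finger_gap: 35.4
grip_force: 22.8
```

Call:
{"api": "step_arm", "payload": {
  "delta_pos": [
    [0, 0, 0],
    [0, 0, 0],
    [0, 0, 0]
  ],
  "spin": [0, 0, 0]
}}

```text
time: 13.28
tool_pos: [431.7, 333.7, 183.3]
tcp_rot: [-179.9, 0.1, 73.9]
ft_force: [0.2, -1.3, -4.7]
finger_gap: 35.5
grip_force: 22.7
```

```bash
cat >> h.py <<'E'
def look(f):
    s=r.sense();print(s['time'],s['tool_pos'],s['wrist_torque'],s['ft_force'],'lever',np.linalg.norm(s['wrist_torque'][:2])/abs(s['ft_force'][2])*1e3)
    w=snap('wrist');q=snap('scene')
    u,v=map(int,proj(q,s['tool_pos'])); v=max(v,60);u=max(u,80)
    cv2.imwrite('pics/'+f,np.hstack([cv2.resize(np.array(w['pixels']),(400,300)),cv2.resize(np.array(q['pixels'])[v-60:v+60,u-80:u+80],(400,300),interpolation=2)]))
E
python3 -c "
from h import *
look('w5.png')"
```

```text
13.275 [431.66296001 333.68768356 183.29036603] [-0.00113501  0.03886299 -0.01007569] [ 0.16239866 -1.33265954 -4.69965113] lever 8.272860339798005
```

View pics/w5.png

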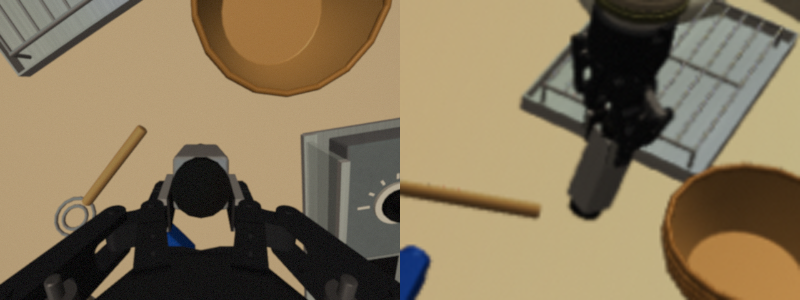

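Now nearly vertical (lever ≈0). I'll tighten the grip, lift and carry it to the plate.

Call:
{"api": "step_arm", "payload": {
  "delta_pos": [
    [0, 0, 0.2],
    [0, 0, 0.22],
    [0.13, -0.247, 0],
    [0.134, -0.248, 0],
    [0.134, -0.248, 0],
    [0.134, -0.248, 0],
    [0.134, -0.248, 0],
    [0.134, -0.248, 0]
  ],
  "spin": [0, 0, 0.009, 0.009, 0.009, 0.009, 0.009, 0.009],
  "squeeze": 50
}}

```text
time: 14.38
tool_pos: [592.7, 34.9, 268.2]
tcp_rot: [180.0, -0.0, 83.7]
ft_force: [0.0, 1.3, -4.3]
finger_gap: 34.8
grip_force: 58.2
```

Call:
{"api": "step_arm", "payload": {
  "delta_pos": [
    [0.134, -0.248, 0],
    [0.134, -0.248, 0],
    [0, 0, 0],
    [0, 0, 0],
    [0, 0, 0],
    [0, 0, 0]
  ],
  "spin": [0, 0, 0, 0, 0, 0]
}}

```text
time: 15.12
tool_pos: [645.5, -61.5, 268.7]
tcp_rot: [180.0, -0.0, 83.7]
ft_force: [-0.1, 0.5, -4.7]
finger_gap: 35.1
grip_force: 57.9
```

```bash
python3 -c "
from h import *
look('w6.png')"
```

```text
15.125 [645.52442684 -61.45124639 268.72061627] [0.00862745 0.00576301 0.01075308] [-0.14281993  0.47434401 -4.71429891] lever 2.200798271269764
```

View pics/w6.png

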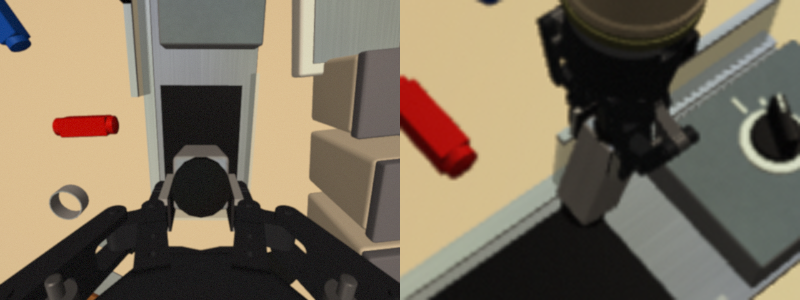

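Call:
{"api": "step_arm", "payload": {
  "delta_pos": [
    [0, 0, -0.25],
    [0, 0, -0.25],
    [0, 0, -0.2],
    [0, 0, -0.1],
    [0, 0, -0.02],
    [0, 0, 0],
    [0, 0, 0]
  ],
  "spin": [0, 0, 0, 0, 0, 0, 0]
}}

```text
time: 16.1
tool_pos: [647.3, -62.9, 106.9]
tcp_rot: [179.8, 0.0, 83.7]
ft_force: [0.7, -0.5, -4.8]
finger_gap: 35.1
grip_force: 57.9
```

Call:
{"api": "step_arm", "payload": {
  "delta_pos": [
    [0, 0, -0.02],
    [0, 0, -0.02],
    [0, 0, 0]
  ],
  "spin": [0, 0, 0]
}}

```text
time: 16.48
tool_pos: [645.2, -62.5, 95.6]
tcp_rot: [-179.9, -0.0, 83.7]
ft_force: [-0.0, -0.0, -5.0]
finger_gap: 35.0
grip_force: 57.9
```

Call:
{"api": "step_arm", "payload": {
  "delta_pos": [
    [0, 0, -0.01],
    [0, 0, -0.01],
    [0, 0, 0]
  ],
  "spin": [0, 0, 0]
}}

```text
time: 16.85
tool_pos: [646.0, -62.6, 93.5]
tcp_rot: [180.0, 0.0, 83.7]
ft_force: [-4.5, 1.0, 4.5]
finger_gap: 34.9
grip_force: 59.0
```

Call:
{"api": "step_arm", "payload": {
  "delta_pos": [
    [0, 0, -0.01],
    [0, 0, -0.005],
    [0, 0, 0]
  ],
  "spin": [0, 0, 0]
}}

```text
time: 17.23
tool_pos: [646.4, -62.6, 93.3]
tcp_rot: [179.9, 0.0, 83.7]
ft_force: [-11.2, 1.9, 22.6]
finger_gap: 35.0
grip_force: 61.4
```

Contact made. I'll relax the press, then release gently.

Call:
{"api": "step_arm", "payload": {
  "delta_pos": [
    [0, 0, 0.013],
    [0, 0, 0],
    [0, 0, 0]
  ],
  "spin": [0, 0, 0],
  "squeeze": 20
}}

```text
time: 17.6
tool_pos: [646.2, -62.7, 93.4]
tcp_rot: [179.9, 0.0, 83.7]
ft_force: [-5.1, 1.1, 9.0]
finger_gap: 34.7
grip_force: 59.7
```

Call:
{"api": "step_arm", "payload": {
  "delta_pos": [
    [0, 0, 0],
    [0, 0, 0],
    [0, 0, 0],
    [0, 0, 0],
    [0, 0, 0],
    [0, 0, 0]
  ],
  "spin": [0, 0, 0, 0, 0, 0],
  "gripper": 1
}}

```text
time: 18.35
tool_pos: [645.7, -62.6, 91.8]
tcp_rot: [-180.0, -0.0, 83.7]
ft_force: [0.9, 0.0, -0.1]
finger_gap: 85.2
grip_force: 0.0
```

```bash
python3 -c "
from h import *
look('w7.png')"
```

```text
18.35 [645.65179479 -62.609469    91.8497661 ] [-0.03601803  0.01760964  0.04170476] [ 0.87664137  0.04428861 -0.14087824] lever 284.5887947308485
```

View pics/w7.png

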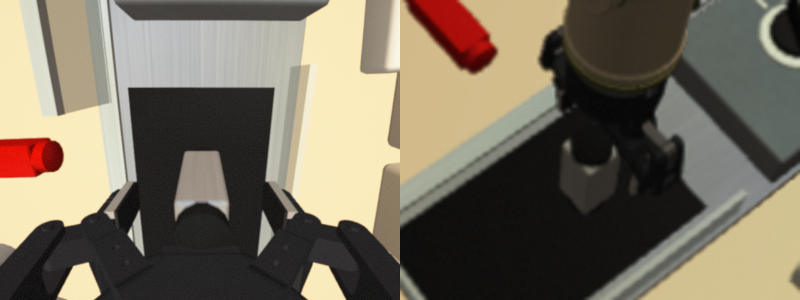

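Logger 1 stands upright at the plate's left half. I'll retreat up and go to logger 2.

Call:
{"api": "step_arm", "payload": {
  "delta_pos": [
    [0, 0, 0.15],
    [0, 0, 0.3],
    [0, 0, 0.26]
  ],
  "spin": [0, 0, 0]
}}

```text
time: 18.82
tool_pos: [645.6, -62.6, 235.9]
tcp_rot: [180.0, 0.0, 83.7]
ft_force: [-0.2, -0.2, 1.5]
finger_gap: 85.8
grip_force: 0.0
```

Call:
{"api": "step_arm", "payload": {
  "delta_pos": [
    [-0.14, -0.15, 0],
    [-0.144, -0.15, 0],
    [-0.144, -0.15, 0],
    [-0.144, -0.15, 0],
    [-0.144, -0.15, 0],
    [-0.144, -0.15, 0],
    [-0.144, -0.15, 0],
    [-0.144, -0.15, 0]
  ],
  "spin": [0.046, 0.046, 0.046, 0.046, 0.046, 0.046, 0.046, 0.046]
}}

```text
time: 19.82
tool_pos: [415.1, -303.5, 234.1]
tcp_rot: [-180.0, 0.0, 150.2]
ft_force: [0.8, -0.8, -0.3]
finger_gap: 85.4
grip_force: 0.0
```

Call:
{"api": "step_arm", "payload": {
  "delta_pos": [
    [0, 0, 0],
    [0, 0, 0],
    [0, 0, 0]
  ],
  "spin": [0, 0, 0]
}}

```text
time: 20.2
tool_pos: [416.7, -301.9, 233.9]
tcp_rot: [180.0, 0.0, 149.9]
ft_force: [-0.7, 0.4, -0.1]
finger_gap: 85.5
grip_force: 0.0
```

```bash
python3 - <<'E'
from h import *
import pickle
s=r.sense();print(s['tool_pos'],s['tcp_rot'],s['joint_pos'])
w=snap('wrist');t=snap('top');q=snap('scene');pickle.dump((w,t,q),open('s2.pkl','wb'))
a=np.array(w['pixels']);b=np.array(q['pixels'])
cv2.imwrite('pics/w8.png',np.hstack([cv2.resize(a,(400,300)),cv2.resize(b,(400,300))]))
E
```

```text
[ 416.73689554 -301.89417186  233.90303315] [1.79984157e+02 4.06452749e-03 1.49901415e+02] [-4.16422231e+01 -5.91318162e+00  9.85019930e+01  1.63526632e-02
  8.74103768e+01 -1.01544377e+02]
```

View pics/w8.png

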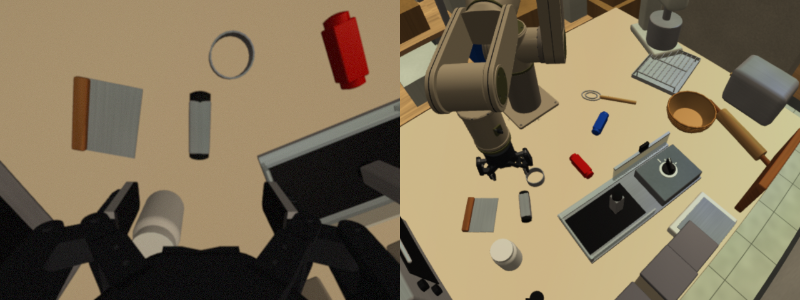

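Scene: logger 1 stands at (617,202). The wrist view shows logger 2 with caps at (200,96) and (200,157), the jar near its near end and the ring cutter near its far end.

```bash
python3 - <<'E'
from h import *
import pickle
w,t,q=pickle.load(open('s2.pkl','rb'))
a=px(w,320,153.6,20);b=px(w,320,251,20);print(a,b,(a+b)/2,np.degrees(np.arctan2(*(a-b)[1::-1])))
d=pickle.load(open('s0.pkl','rb'))
print('jar top',px(d['top'],496,209,120),px(d['scene'],165,400,120),'cutter',px(d['top'],399,281,15),'scraper corner',px(w,137*1.6,157*1.6,5),px(w,143*1.6,90*1.6,5))
print('L1 base', px(q,(617-400)*1.6,212*1.6,12),'top',px(q,(617-400)*1.6,193*1.6,132))
print('tab shut est', px(d['top'],360,197.5,135))
E
```

```text
[ 372.9 -278.2   20. ] [ 465.3 -331.8   20. ] [ 419.1 -305.    20. ] 149.88255502086045
jar top [ 532.  -445.1  120. ] [ 533.4 -447.2  120. ] cutter [ 347.6 -205.    15. ] scraper corner [ 411.2 -436.9    5. ] [ 316.2 -357.9    5. ]
L1 base [655.2 -76.5  12. ] top [637.2 -70.  132. ]
tab shut est [544.9 -87.1 135. ]
```

Call:
{"api": "step_arm", "payload": {
  "delta_pos": [
    [-0.12, 0.06, 0],
    [0, 0, -0.28],
    [0, 0, -0.28],
    [0, 0, -0.28],
    [0, 0, -0.2],
    [0, 0, -0.11],
    [0, 0, 0],
    [0, 0, 0]
  ],
  "spin": [0, 0, 0, 0, 0, 0, 0, 0]
}}

```text
time: 21.35
tool_pos: [392.9, -291.0, 5.0]
tcp_rot: [-180.0, 0.1, 149.9]
ft_force: [-0.1, -0.6, 1.0]
finger_gap: 85.6
grip_force: 0.0
```

Call:
{"api": "step_arm", "payload": {
  "delta_pos": [
    [0, 0, 0],
    [0, 0, 0],
    [0, 0, 0],
    [0, 0, 0],
    [0, 0, 0],
    [0, 0, 0]
  ],
  "spin": [0, 0, 0, 0, 0, 0],
  "gripper": -1,
  "squeeze": 20
}}

```text
time: 22.1
tool_pos: [392.6, -290.9, 4.7]
tcp_rot: [-180.0, 0.1, 149.9]
ft_force: [-0.8, 1.6, 6.3]
finger_gap: 35.5
grip_force: 21.5
```

Call:
{"api": "step_arm", "payload": {
  "delta_pos": [
    [0, 0, 0.05],
    [0, 0, 0.05],
    [0, 0, 0.05],
    [0, 0, 0.05],
    [0, 0, 0],
    [0, 0, 0]
  ],
  "spin": [0, 0, 0, 0, 0, 0]
}}

```text
time: 22.85
tool_pos: [392.0, -290.5, 43.8]
tcp_rot: [180.0, -0.0, 149.9]
ft_force: [-0.7, 0.2, -4.6]
finger_gap: 35.8
grip_force: 21.2
```

```bash
python3 -c "
from h import *
look('w9.png')"
```

```text
22.85 [ 391.95569395 -290.53029594   43.76742035] [ 0.02288928 -0.00674381  0.02829277] [-0.69116354  0.15372603 -4.56935078] lever 5.222200690642737
```

Balanced again (lever 5 mm), so logger 2 is heavy at this far end. I'll regrip near the other end.

Call:
{"api": "step_arm", "payload": {
  "delta_pos": [
    [0, 0, -0.1],
    [0, 0, -0.07],
    [0, 0, -0.025],
    [0, 0, 0]
  ],
  "spin": [0, 0, 0, 0]
}}

```text
time: 23.45
tool_pos: [392.0, -290.5, 4.8]
tcp_rot: [180.0, -0.0, 149.9]
ft_force: [0.8, -0.3, -4.7]
finger_gap: 35.5
grip_force: 21.1
```

Call:
{"api": "step_arm", "payload": {
  "delta_pos": [
    [0, 0, 0],
    [0, 0, 0],
    [0, 0, 0],
    [0.095, -0.055, 0],
    [0.095, -0.055, 0],
    [0.095, -0.055, 0],
    [0, 0, 0]
  ],
  "spin": [0, 0, 0, 0, 0, 0, 0],
  "gripper": 1
}}

```text
time: 24.32
tool_pos: [450.2, -324.4, 5.3]
tcp_rot: [-180.0, 0.1, 149.9]
ft_force: [-0.4, 0.3, 0.9]
finger_gap: 85.3
grip_force: 0.0
```

Call:
{"api": "step_arm", "payload": {
  "delta_pos": [
    [0, 0, 0],
    [0, 0, 0],
    [0, 0, 0],
    [0, 0, 0],
    [0, 0, 0],
    [0, 0, 0]
  ],
  "spin": [0, 0, 0, 0, 0, 0],
  "gripper": -1
}}

```text
time: 25.08
tool_pos: [448.6, -323.4, 4.9]
tcp_rot: [180.0, -0.1, 149.9]
ft_force: [-4.7, 3.0, 5.5]
finger_gap: 35.4
grip_force: 22.7
```

Call:
{"api": "step_arm", "payload": {
  "delta_pos": [
    [0, 0, 0.1],
    [0, 0, 0.1],
    [0, 0, 0.1],
    [0, 0, 0.1],
    [0, 0, 0.1],
    [0, 0, 0.1],
    [0, 0, 0],
    [0, 0, 0]
  ],
  "spin": [0, 0, 0, 0, 0, 0, 0, 0]
}}

```text
time: 26.08
tool_pos: [448.7, -323.4, 124.3]
tcp_rot: [180.0, -0.0, 149.9]
ft_force: [0.1, 0.6, -3.9]
finger_gap: 35.7
grip_force: 20.6
```

```bash
python3 -c "
from h import *
look('w10.png')"
```

```text
26.075 [ 448.74743225 -323.3659249   124.2907074 ] [-0.08268822 -0.16069207 -0.01454491] [ 0.11606358  0.60464872 -3.90524923] lever 46.2758688448862
```

Drooped to the friction limit as before, so I'll bounce it.

Call:
{"api": "step_arm", "payload": {
  "delta_pos": [
    [0, 0, 0.3],
    [0, 0, -0.3],
    [0, 0, 0.3],
    [0, 0, -0.3],
    [0, 0, 0.3],
    [0, 0, -0.3],
    [0, 0, 0.3],
    [0, 0, 0]
  ],
  "spin": [0, 0, 0, 0, 0, 0, 0, 0]
}}

```text
time: 27.18
tool_pos: [449.4, -323.9, 186.1]
tcp_rot: [-180.0, 0.1, 149.9]
ft_force: [0.7, -1.1, -2.9]
finger_gap: 35.1
grip_force: 23.3
```

Call:
{"api": "step_arm", "payload": {
  "delta_pos": [
    [0, 0, 0],
    [0, 0, 0],
    [0, 0, 0]
  ],
  "spin": [0, 0, 0]
}}

```text
time: 27.55
tool_pos: [448.7, -323.3, 183.9]
tcp_rot: [180.0, -0.1, 149.9]
ft_force: [0.0, -0.1, -4.2]
finger_gap: 35.3
grip_force: 23.3
```

```bash
python3 -c "
from h import *
look('w11.png')"
```

```text
27.55 [ 448.66256742 -323.28701444  183.89391532] [ 0.00639193  0.00658826 -0.03404362] [ 0.0064326  -0.14654645 -4.16525027] lever 2.2038117032342446
```

Call:
{"api": "step_arm", "payload": {
  "delta_pos": [
    [0, 0, 0.2],
    [0, 0, 0.22],
    [0.15, 0.12, 0],
    [0.15, 0.12, 0],
    [0.15, 0.12, 0],
    [0.15, 0.12, 0],
    [0.15, 0.12, 0],
    [0.17, 0.155, 0]
  ],
  "spin": [-0.046, -0.046, -0.046, -0.046, -0.046, -0.046, -0.046, -0.046],
  "squeeze": 50
}}

```text
time: 28.65
tool_pos: [633.8, -172.2, 268.6]
tcp_rot: [-180.0, 0.0, 83.3]
ft_force: [0.2, -0.2, -3.7]
finger_gap: 34.9
grip_force: 58.0
```

Call:
{"api": "step_arm", "payload": {
  "delta_pos": [
    [0, 0, 0],
    [0, 0, 0],
    [0, 0, 0]
  ],
  "spin": [0, 0, 0]
}}

```text
time: 29.02
tool_pos: [632.5, -173.4, 268.9]
tcp_rot: [-180.0, 0.0, 83.6]
ft_force: [-0.2, -0.4, -4.6]
finger_gap: 35.1
grip_force: 58.0
```

```bash
python3 - <<'E'
from h import *
s=r.sense();print(s['wrist_torque'],s['ft_force'])
w=snap('wrist');q=snap('scene')
cv2.imwrite('pics/w12.png',np.hstack([cv2.resize(np.array(w['pixels']),(400,300)),cv2.resize(np.array(q['pixels'])[200:440,180:500],(400,300),interpolation=2)]))
E
```

```text
[ 0.00356523 -0.00468024  0.00897256] [-0.203371   -0.38168621 -4.56356922]
```

View pics/w12.png

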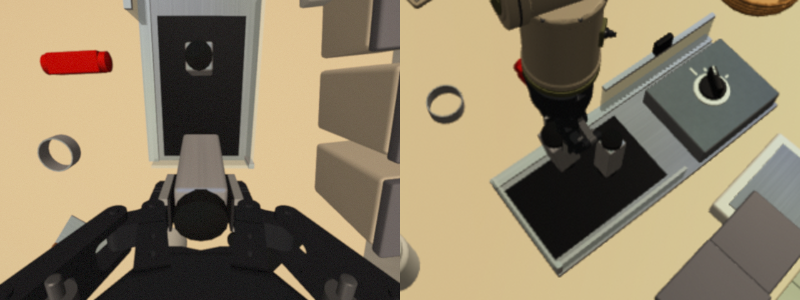

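The wrist view suggests logger 2 leans differently from logger 1, so I'll check against the projection of a vertical logger.

```bash
python3 - <<'E'
from h import *
w=snap('wrist');s=r.sense();p=s['tool_pos']
T=np.array(w['camera_from_world']);print('cam',-T[:3,:3].T@T[:3,3]-p)
ex=np.array([np.cos(np.radians(83.6)),np.sin(np.radians(83.6)),0])
# vertical logger: +tool-x face, top z = G+24, bottom G-96; cap 20 long
for lab,dx,z in(('top cap c',0,19+24),('face top',18,19+4),('face bottom',18,19-76),('bottom',0,19-96)):
    print(lab,proj(w,p+ex*dx+[0,0,z])/1.6)
print('TCP on plate',proj(w,[p[0],p[1],12])/1.6, 'plate corner',[px(w,*(1.6*np.array(c)),12) for c in((159,157),(243,158),(198,75))])
E
```

```text
cam [  8.15317522  73.15271351 141.77631702]
top cap c [200.5    220.3125]
face top [200.5625 175.    ]
face bottom [200.5625 140.    ]
bottom [200.5    150.9375]
TCP on plate [200.5   120.875] plate corner [array([ 541.3, -237.2,   12. ]), array([ 709.4, -258.1,   12. ]), array([637.3, -89.9,  12. ])]
```

Logger 2 matches a vertical one (cap at row ~215, expected 220). Lowering.

Call:
{"api": "step_arm", "payload": {
  "delta_pos": [
    [0, 0, -0.25],
    [0, 0, -0.25],
    [0, 0, -0.2],
    [0, 0, -0.1],
    [0, 0, -0.04],
    [0, 0, 0],
    [0, 0, 0]
  ],
  "spin": [0, 0, 0, 0, 0, 0, 0]
}}

```text
time: 30.05
tool_pos: [634.5, -173.2, 103.3]
tcp_rot: [179.8, 0.0, 83.7]
ft_force: [0.3, 0.1, -4.3]
finger_gap: 34.8
grip_force: 58.0
```

Call:
{"api": "step_arm", "payload": {
  "delta_pos": [
    [0, 0, -0.015],
    [0, 0, -0.015],
    [0, 0, 0]
  ],
  "spin": [0, 0, 0]
}}

```text
time: 30.42
tool_pos: [634.0, -173.0, 96.9]
tcp_rot: [179.9, 0.0, 83.7]
ft_force: [-2.9, 0.9, 5.2]
finger_gap: 34.9
grip_force: 59.2
```

Call:
{"api": "step_arm", "payload": {
  "delta_pos": [
    [0, 0, -0.003],
    [0, 0, 0]
  ],
  "spin": [0, 0],
  "squeeze": 20
}}

```text
time: 30.68
tool_pos: [634.0, -173.0, 96.9]
tcp_rot: [179.9, 0.0, 83.7]
ft_force: [-3.1, 1.0, 7.9]
finger_gap: 34.8
grip_force: 59.7
```

Call:
{"api": "step_arm", "payload": {
  "delta_pos": [
    [0, 0, 0],
    [0, 0, 0],
    [0, 0, 0],
    [0, 0, 0],
    [0, 0, 0],
    [0, 0, 0]
  ],
  "spin": [0, 0, 0, 0, 0, 0],
  "gripper": 1
}}

```text
time: 31.42
tool_pos: [633.0, -172.6, 94.2]
tcp_rot: [-180.0, -0.0, 83.7]
ft_force: [0.3, -0.3, -0.3]
finger_gap: 85.2
grip_force: 0.0
```

Call:
{"api": "step_arm", "payload": {
  "delta_pos": [
    [0, 0, 0.15],
    [0, 0, 0.3],
    [0, 0, 0.2],
    [0, 0, 0],
    [0, 0, 0]
  ],
  "spin": [0, 0, 0, 0, 0]
}}

```text
time: 32.05
tool_pos: [632.9, -172.5, 223.8]
tcp_rot: [-180.0, -0.0, 83.7]
ft_force: [0.2, -0.2, -0.2]
finger_gap: 85.4
grip_force: 0.0
```

```bash
python3 - <<'E'
from h import *
w=snap('wrist');q=snap('scene')
cv2.imwrite('pics/w13.png',np.hstack([cv2.resize(np.array(w['pixels']),(400,300)),cv2.resize(np.array(q['pixels'])[200:440,180:500],(400,300),interpolation=2)]))
E
```

```text
(no output)
```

View pics/w13.png

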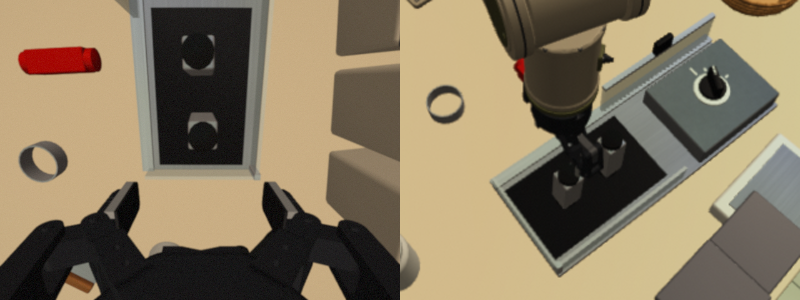

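Both loggers stand on the plate, at wrist (200,52) and (203,137). The picture budget is used up, so from here I check by numbers. Next: confirm there's no third logger, then go to the tab.

Call:
{"api": "step_arm", "payload": {
  "delta_pos": [
    [-0.051, 0.257, 0],
    [-0.051, 0.257, 0],
    [-0.051, 0.257, 0],
    [-0.051, 0.257, 0],
    [-0.051, 0.257, 0],
    [-0.051, 0.255, 0],
    [0, 0, 0],
    [0, 0, 0]
  ],
  "spin": [0, 0, 0, 0, 0, 0, 0, 0]
}}

```text
time: 33.15
tool_pos: [571.3, 135.1, 223.0]
tcp_rot: [-179.9, 0.1, 83.7]
ft_force: [-0.8, -0.4, 0.2]
finger_gap: 85.3
grip_force: 0.0
```

```bash
python3 - <<'E'
from h import *
import pickle
t=snap('top','t14.png');w=snap('wrist');pickle.dump((t,w),open('s3.pkl','wb'))
im=np.array(t['pixels']); g=im.max(2)
n,l,st,c=cv2.connectedComponentsWithStats((g<45).astype(np.uint8))
for i in range(1,n):
    if 15<st[i,4]<1500: print(c[i].round(),st[i,4],px(t,*c[i],18))
im=np.array(w['pixels']); m=(im.max(2)<60).astype(np.uint8); m[380:]=0
n,l,st,c=cv2.connectedComponentsWithStats(m)
print('wrist',[(c[i].round(),st[i].tolist()) for i in range(1,n) if st[i,4]>150])
print(r.sense()['tool_pos'],'tab expected px',proj(w,[571.8,136,135]))
E
```

```text
[366.  52.] 71 [1020.  -100.4   18. ]
[416.  54.] 72 [1020.3 -248.8   18. ]
[389.  78.] 69 [ 939.4 -170.5   18. ]
[446.  81.] 67 [ 938.9 -335.6   18. ]
[341.  84.] 73 [913.7 -31.4  18. ]
[254. 172.] 1106 [638.3 204.6  18. ]
[303. 163.] 78 [669.8  68.8  18. ]
[279. 145.] 68 [721.  140.2  18. ]
[117. 175.] 31 [616.9 594.   18. ]
[  7. 192.] 414 [558.3 915.6  18. ]
[130. 211.] 107 [514.5 544.2  18. ]
[589. 217.] 128 [ 546.1 -742.5   18. ]
[280. 219.] 67 [506.4 126.2  18. ]
[576. 224.] 113 [ 525.4 -704.5   18. ]
[298. 247.] 132 [429.4  72.8  18. ]
[  3. 231.] 18 [444.1 910.7  18. ]
[ 23. 275.] 56 [321.8 833.9  18. ]
[ 12. 306.] 16 [234.9 855.8  18. ]
[ 43. 335.] 1220 [160.9 755.1  18. ]
[  9. 334.] 64 [156.5 854.6  18. ]
[313. 360.] 70 [128.2  18.9  18. ]
[  7. 381.] 154 [ 31.7 846.4  18. ]
[330. 391.] 87 [ 51.3 -28.6  18. ]
[355. 393.] 30 [ 47.2 -94.5  18. ]
[201. 400.] 31 [ 13.1 308.8  18. ]
[228. 430.] 170 [-60.  234.8  18. ]
[205. 464.] 21 [-151.1  288.4   18. ]
wrist [(array([356., 116.]), [353, 57, 6, 125, 261]), (array([447., 171.]), [414, 141, 73, 58, 2796]), (array([321., 227.]), [315, 198, 14, 59, 817]), (array([434., 346.]), [339, 291, 260, 89, 12028]), (array([156., 353.]), [44, 292, 179, 88, 6087])]
[571.82485879 134.13065721 223.49848177] tab expected px [321.  234.4]
```

No cap pairs elsewhere, so there are two loggers. Gripping the tab and sliding the window shut.

Call:
{"api": "step_arm", "payload": {
  "delta_pos": [
    [0, 0, -0.2],
    [0, 0, -0.25],
    [0, 0, -0.13],
    [0, 0, 0],
    [0, 0, 0]
  ],
  "spin": [0, 0, 0, 0, 0]
}}

```text
time: 33.88
tool_pos: [572.9, 134.7, 109.8]
tcp_rot: [179.9, -0.0, 83.6]
ft_force: [-0.2, 0.4, 0.7]
finger_gap: 85.6
grip_force: 0.0
```

Call:
{"api": "step_arm", "payload": {
  "delta_pos": [
    [0, 0, 0],
    [0, 0, 0],
    [0, 0, 0],
    [0, 0, 0],
    [0, 0, 0],
    [0, 0, 0]
  ],
  "spin": [0, 0, 0, 0, 0, 0],
  "gripper": -1,
  "squeeze": 30
}}

```text
time: 34.62
tool_pos: [571.7, 135.5, 108.6]
tcp_rot: [-180.0, -0.0, 83.7]
ft_force: [-4.6, 0.1, 4.8]
finger_gap: 11.6
grip_force: 31.4
```

Call:
{"api": "step_arm", "payload": {
  "delta_pos": [
    [-0.016, -0.14, 0],
    [-0.016, -0.14, 0],
    [-0.016, -0.14, 0],
    [-0.016, -0.14, 0],
    [-0.016, -0.14, 0],
    [-0.016, -0.14, 0],
    [-0.016, -0.14, 0],
    [-0.016, -0.14, 0]
  ],
  "spin": [0, 0, 0, 0, 0, 0, 0, 0]
}}

```text
time: 35.62
tool_pos: [546.3, -89.1, 108.6]
tcp_rot: [180.0, -0.0, 83.7]
ft_force: [1.8, 1.4, 2.1]
finger_gap: 11.6
grip_force: 31.5
```

Call:
{"api": "step_arm", "payload": {
  "delta_pos": [
    [-0.002, -0.02, 0],
    [0, 0, 0]
  ],
  "spin": [0, 0]
}}

```text
time: 35.88
tool_pos: [546.0, -92.8, 108.6]
tcp_rot: [180.0, 0.0, 83.6]
ft_force: [-3.2, -2.2, 4.4]
finger_gap: 11.8
grip_force: 31.9
```

Call:
{"api": "step_arm", "payload": {
  "delta_pos": [
    [-0.003, -0.025, 0],
    [-0.002, -0.018, 0],
    [0, 0, 0]
  ],
  "spin": [0, 0, 0]
}}

```text
time: 36.25
tool_pos: [545.1, -100.4, 108.6]
tcp_rot: [180.0, 0.0, 83.7]
ft_force: [-3.2, -1.1, 5.0]
finger_gap: 11.7
grip_force: 31.9
```

Call:
{"api": "step_arm", "payload": {
  "delta_pos": [
    [-0.001, -0.012, 0],
    [0, 0, 0]
  ],
  "spin": [0, 0]
}}

```text
time: 36.5
tool_pos: [544.9, -102.5, 108.6]
tcp_rot: [180.0, -0.0, 83.7]
ft_force: [-3.7, 0.9, 5.5]
finger_gap: 11.4
grip_force: 32.0
```

Call:
{"api": "step_arm", "payload": {
  "delta_pos": [
    [-0.001, -0.01, 0],
    [-0.001, -0.01, 0],
    [0, 0, 0]
  ],
  "spin": [0, 0, 0]
}}

```text
time: 36.88
tool_pos: [544.8, -103.1, 108.6]
tcp_rot: [-180.0, -0.3, 83.8]
ft_force: [-1.8, 17.0, 7.6]
finger_gap: 11.3
grip_force: 32.4
```

Hit the shut stop (17 N). Release, rise and go over the dial.

Call:
{"api": "step_arm", "payload": {
  "delta_pos": [
    [0, 0.003, 0],
    [0, 0, 0],
    [0, 0, 0],
    [0, 0, 0],
    [0, 0, 0],
    [0, 0, 0.2],
    [0, 0, 0.3],
    [0, 0, 0.1]
  ],
  "spin": [0, 0, 0, 0, 0, 0, 0, 0],
  "gripper": 1
}}

```text
time: 37.88
tool_pos: [546.2, -107.7, 233.3]
tcp_rot: [179.6, 0.1, 83.6]
ft_force: [-0.7, 0.2, -0.8]
finger_gap: 85.3
grip_force: 0.0
```

Call:
{"api": "step_arm", "payload": {
  "delta_pos": [
    [0.1, 0.19, 0],
    [0.1, 0.19, 0],
    [0.1, 0.19, 0],
    [0.1, 0.19, 0],
    [0.1, 0.19, 0],
    [0.1, 0.19, 0],
    [0.1, 0.19, 0],
    [0, 0, 0]
  ],
  "spin": [0.049, 0.049, 0.049, 0.049, 0.049, 0.049, 0.049, 0]
}}

```text
time: 38.88
tool_pos: [684.3, 161.9, 226.4]
tcp_rot: [-180.0, -0.1, 145.7]
ft_force: [0.1, -0.5, -0.8]
finger_gap: 85.4
grip_force: 0.0
```

Call:
{"api": "step_arm", "payload": {
  "delta_pos": [
    [0, 0, 0],
    [0, 0, 0]
  ],
  "spin": [0, 0]
}}

```text
time: 39.12
tool_pos: [684.1, 157.8, 228.3]
tcp_rot: [-180.0, 0.0, 145.3]
ft_force: [0.2, -0.3, 0.4]
finger_gap: 85.3
grip_force: 0.0
```

```bash
python3 - <<'E'
from h import *
import pickle
w=snap('wrist','w15.png');q=snap('scene','q15.png');pickle.dump((w,q),open('s4.pkl','wb'))
print(r.sense()['tool_pos'],r.sense()['tcp_rot'],'dial px',proj(w,[685.7,165,60]),proj(w,[685.7,165,105]))
im=np.array(w['pixels']);hs=cv2.cvtColor(im,cv2.COLOR_BGR2HSV)
for nm,m,lo in(('white',(im.min(2)>150),30),('black',(im.max(2)<60),150)):
    m=m.astype(np.uint8);m[330:]=0
    n,l,st,c=cv2.connectedComponentsWithStats(m)
    print(nm,[(c[i].round(1).tolist(),st[i].tolist()) for i in range(1,n) if lo<st[i,4]<20000])
E
```

```text
[684.17733997 157.87191906 228.62482208] [1.79994733e+02 1.77424778e-02 1.45291431e+02] dial px [328.9 208.1] [330.1 220.5]
white [([307.3, 84.8], [201, 38, 177, 107, 2508]), ([298.6, 159.3], [293, 151, 12, 17, 67]), ([324.0, 199.1], [289, 171, 72, 69, 1227]), ([324.5, 199.5], [324, 190, 2, 20, 40]), ([393.9, 313.8], [354, 290, 68, 40, 925])]
black [([324.3, 210.4], [298, 181, 54, 65, 2289]), ([121.1, 276.0], [0, 199, 230, 131, 14866]), ([432.5, 315.0], [420, 292, 34, 38, 790]), ([465.1, 317.5], [452, 304, 27, 26, 197]), ([78.7, 322.9], [55, 314, 46, 16, 554])]
```

```bash
python3 - <<'E'
from h import *
import pickle
w,q=pickle.load(open('s4.pkl','rb'))
print(px(w,325,205.3,61),px(w,324.5,190,105),px(w,324.5,210,105))
im=np.array(q['pixels']); # window shut? loggers standing: predicted tab pixel
print(proj(q,[545,-103,117]), im[int(proj(q,[545,-103,117])[1]),int(proj(q,[545,-103,117])[0])])
t=snap('top')
for P in([545,-103,135],[645,-62,132],[633,-172,132],[645,-62,40],[633,-172,40]):
    u,v=proj(t,P).round().astype(int); print(P,(u,v),np.array(t['pixels'])[v,u])
E
```

```text
[681.2 163.6  61. ] [662.5 175.4 105. ] [675.9 166.2 105. ]
[304.3 292.7] [7 7 7]
[545, -103, 135] (np.int64(366), np.int64(198)) [10 12 13]
[645, -62, 132] (np.int64(351), np.int64(160)) [4 8 4]
[633, -172, 132] (np.int64(393), np.int64(166)) [ 7 10  9]
[645, -62, 40] (np.int64(350), np.int64(171)) [41 44 46]
[633, -172, 40] (np.int64(389), np.int64(177)) [43 46 49]
```

Dial centre (681,164), bar aligned with the fingers, first click confirmed. Gripping and turning -29°.

Call:
{"api": "step_arm", "payload": {
  "delta_pos": [
    [-0.015, 0.028, 0],
    [0, 0, -0.25],
    [0, 0, -0.25],
    [0, 0, -0.2],
    [0, 0, -0.04],
    [0, 0, 0],
    [0, 0, 0]
  ],
  "spin": [0, 0, 0, 0, 0, 0, 0]
}}

```text
time: 40.15
tool_pos: [683.1, 164.9, 83.5]
tcp_rot: [179.8, 0.2, 145.4]
ft_force: [0.1, 0.4, 0.6]
finger_gap: 85.6
grip_force: 0.0
```

Call:
{"api": "step_arm", "payload": {
  "delta_pos": [
    [0, 0, 0],
    [0, 0, 0],
    [0, 0, 0],
    [0, 0, 0],
    [0, 0, 0],
    [0, 0, 0]
  ],
  "spin": [0, 0, 0, 0, 0, 0],
  "gripper": -1,
  "squeeze": 30
}}

```text
time: 40.9
tool_pos: [680.8, 163.9, 80.5]
tcp_rot: [-179.9, -0.0, 145.4]
ft_force: [-3.1, -3.0, 4.0]
finger_gap: 13.7
grip_force: 31.5
```

Call:
{"api": "step_arm", "payload": {
  "delta_pos": [
    [0, 0, 0],
    [0, 0, 0],
    [0, 0, 0],
    [0, 0, 0],
    [0, 0, 0],
    [0, 0, 0]
  ],
  "spin": [-0.04, -0.04, -0.04, -0.04, 0, 0]
}}

```text
time: 41.65
tool_pos: [681.2, 164.2, 80.5]
tcp_rot: [-180.0, 0.0, 116.7]
ft_force: [-3.5, -3.3, 5.2]
finger_gap: 13.4
grip_force: 31.5
```

Call:
{"api": "step_arm", "payload": {
  "delta_pos": [
    [0, 0, 0],
    [0, 0, 0],
    [0, 0, 0],
    [0, 0, 0],
    [0, 0, 0],
    [0, 0, 0.2],
    [0, 0, 0.3],
    [0, 0, 0.24]
  ],
  "spin": [0, 0, 0, 0, 0, 0, 0, 0],
  "gripper": 1
}}

```text
time: 42.65
tool_pos: [681.6, 164.6, 231.0]
tcp_rot: [179.9, 0.0, 116.6]
ft_force: [1.6, 0.5, -0.7]
finger_gap: 85.6
grip_force: 0.0
```

Call:
{"api": "step_arm", "payload": {
  "delta_pos": [
    [0, 0, 0],
    [0, 0, 0],
    [0, 0, 0]
  ],
  "spin": [0, 0, 0]
}}

```text
time: 43.02
tool_pos: [680.2, 164.4, 225.8]
tcp_rot: [-179.8, -0.1, 116.6]
ft_force: [0.5, 0.6, -0.3]
finger_gap: 85.4
grip_force: 0.0
```

```bash
python3 - <<'E'
from h import *
w=snap('wrist','w16.png');t=snap('top','t16.png');q=snap('scene','q16.png')
print(r.sense()['tool_pos'],r.sense()['tcp_rot'])
im=np.array(w['pixels']); m=(im.min(2)>130).astype(np.uint8);m[330:]=0
n,l,st,c=cv2.connectedComponentsWithStats(m)
for i in range(1,n):
    if 15<st[i,4]<3000:
        y,x=np.where(l==i);vx=cv2.fitLine(np.stack([x,y],1).astype(np.float32),2,0,.01,.01).ravel()
        a,b=px(w,c[i][0]-8*vx[0],c[i][1]-8*vx[1],105),px(w,c[i][0]+8*vx[0],c[i][1]+8*vx[1],105)
        print(c[i].round(1),st[i].tolist(),'axis angle',np.degrees(np.arctan2(*(a-b)[1::-1])).round(1)%180)
for P in([544.8,-103,135],[645,-62,132],[633,-172,132],[645,-62,40],[633,-172,40]):
    u,v=proj(t,P).round().astype(int); print(P,np.array(t['pixels'])[v,u])
# tab centroid in top
im=np.array(t['pixels']);print('row of tab',np.where(im[198:199,330:420].max(2)[0]<30)[0]+330)
E
```

```text
[680.54531938 164.46079761 226.46242535] [-1.79849195e+02 -4.57769229e-02  1.16596373e+02]
[322.5 166.6] [321, 163, 4, 9, 33] axis angle 117.8
[299.  172.4] [296, 169, 7, 8, 35] axis angle 147.7
[345.9 172.7] [343, 169, 7, 9, 38] axis angle 88.6
[322.2 207.3] [286, 178, 73, 70, 1364] axis angle 27.19999999999999
[277.3 185.6] [269, 180, 18, 13, 78] axis angle 173.5
[322. 209.] [321, 199, 3, 21, 61] axis angle 116.4
[155.8 305. ] [142, 277, 31, 53, 117] axis angle 83.7
[123.2 310.3] [108, 291, 30, 39, 435] axis angle 82.5
[412.1 318.8] [400, 299, 20, 31, 295] axis angle 97.9
[544.8, -103, 135] [10 12 11]
[645, -62, 132] [8 8 9]
[633, -172, 132] [ 8 13 12]
[645, -62, 40] [42 44 46]
[633, -172, 40] [44 47 50]
row of tab [358 359 360 361 362 363 364 365 366 367 368 369 370 371 372 373 374 375
 376 377 378 379 380 381 382 383 384 385 386 387 388 389 390 391 392 393
 394 395 396 397 398 399 400 401 402 403 404 405 406 407 408 409 410]
```

Pointer at 116.4°, matching the second mark (117.8°). One last check of window closure and the standing loggers.

```bash
python3 - <<'E'
from h import *
q=snap('scene');im=np.array(q['pixels']).max(2)
ey=np.array([.1115,.994,0])
print('tab', [(d,int(im[tuple(proj(q,np.array([544.8,-103,122])+ey*d).round().astype(int)[::-1])])) for d in range(-32,33,4)])
for P in([645,-62],[633,-172]):print([int(im[tuple(proj(q,P+[z]).round().astype(int)[::-1])]) for z in range(20,150,12)])
print(r.sense()['ft_force'])
E
```

```text
tab [(-32, 193), (-28, 195), (-24, 191), (-20, 133), (-16, 10), (-12, 6), (-8, 8), (-4, 4), (0, 6), (4, 9), (8, 6), (12, 8), (16, 5), (20, 9), (24, 33), (28, 193), (32, 199)]
[46, 47, 46, 48, 84, 18, 12, 13, 15, 15, 14]
[52, 53, 53, 53, 53, 54, 39, 17, 15, 15, 20]
[-0.64971326  0.7301476  -0.40775195]
```

```bash
python3 - <<'E'
from h import *
from itertools import product
for nm in('scene','top'):
    q=snap(nm);im=np.array(q['pixels']).max(2);m=((im>28)&(im<150)).astype(np.uint8)
    for P in([645,-62],[633,-172]):
        best=None
        for dx,dy,yaw,h in product(range(-16,17,4),range(-16,17,4),(0,22,45,67),(60,)):
            c=np.array([P[0]+dx,P[1]+dy]);k=np.zeros_like(m)
            R=lambda a:18*np.sqrt(2)*np.array([np.cos(a),np.sin(a)])
            V=np.array([proj(q,[*(c+R(np.radians(yaw+45+90*i))),z]) for i in range(4) for z in(32,112)])
            cv2.fillConvexPoly(k,cv2.convexHull(V.round().astype(np.int32)),1)
            cap=np.array([proj(q,[*(c+16*np.array([np.cos(a),np.sin(a)])),z]) for a in np.arange(0,6.3,.5) for z in(112,132)])
            cv2.fillConvexPoly(k,cv2.convexHull(cap.round().astype(np.int32)),0)
            u,v=proj(q,[*P,70]).astype(int);s=np.s_[v-28:v+28,u-28:u+28]
            if nm=='scene': s=np.s_[v-20:v+20,u-18:u+18]
            if nm=='top': s=np.s_[v-14:v+16,u-14:u+14]
            iou=(m[s]&k[s]).sum()/max(1,(m[s]|k[s]).sum())
            if best is None or iou>best[0]: best=(round(iou,2),c,yaw)
        print(nm,P,best)
E
```

```text
scene [645, -62] (np.float64(0.69), array([641, -66]), 0)
scene [633, -172] (np.float64(0.79), array([ 637, -160]), 0)
top [645, -62] (np.float64(0.69), array([645, -70]), 0)
top [633, -172] (np.float64(0.68), array([ 641, -160]), 0)
```

The upright model fits both loggers, and the two views agree on their positions to within about 5 mm. Handing in.

```bash
python3 -c "
from bench import r
print(r.hand_in())"
```

```text
the job is handed in; nothing more can be done
None
```

I handed the job in: both loggers present stand heavy end down on the plate, the window is shut against its stop and the dial is on the second click. The hand-in returned no verdict; these are from my own camera and force checks.

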